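Uncover the cooling-water valves and shut the tagged one

ROBOT

A 6-joint arm with a two-finger parallel gripper is mounted at the origin on the work surface. World frame = base frame: x ahead of the robot, y to its left, z up, the work surface at z = 0. Lengths are in m, angles in rad, forces in N, time in s.
With the tool pointing down it reaches from about 0.35 to 0.775 m from the base axis. Payload 5.5 kg.
Tool frame: the origin (TCP) lies at the very end of the fingers, on their centre line; the grasp point (between the pads) lies 19 mm behind it; y points along the fingers, z is the direction in which the jaws open and shut, and the axes are right-handed (so a half turn about y gives the same grasp; the last joint's range is limited). The gripper opens to 85 mm and grips with 20 to 120 N. Pads are 22 mm wide; open, the fingers measure 114 mm over their backs; the gripper's body (76 mm by 85 mm) begins 54 mm behind the grasp point. The pads swing forward as they close: fully open they stand 13 mm farther back than shut.
Start: joints at [-1.408, 0.313, 0.046, 1.304, 0, 1.431], TCP at [0.171, -0.549, 0.231] pointing down, gripper open.
Joint ranges: [-2.76, 2.76], [-0.86, 1.69], [-1.03, 1.26], [-2.2, 2.34], [-1.47, 1.5], [-3.14, 3.14]. Speed limits (rad/s): [2.57, 2.57, 3.14, 3.14, 3.14, 3.14].

INTERFACE

Orientations are given as a unit quaternion [w, x, y, z].
In Python, from workcell import env gives the robot as it stands.
- The arm moves only by the shell command python3 -m inch 'ROWS' [OPENING] [FORCE]. ROWS is JSON, a list that holds one entry, the list of rows, each a list of 4 numbers: the shift along the tool's x, y, z in mm, then the turn about the tool's y in degrees. In form: [[[tx, ty, tz, spin], ...]]. A call has 1 to 10 rows; each row is the pose to reach, as a shift and turn from the pose commanded when the call began, along the tool's axes at that moment; what a row does not reach only later rows make up. A row lasts 1/10 s, in which the tool goes at most 50 mm and 8.59 degrees, less where a joint would pass 70% of its speed; a pose out of reach is approached as far as the arm can. A call with a gripper value outside its range is refused whole. OPENING is the finger opening in mm, from 0 to 85.4, set as the call begins (- or left out, the last holds). The fingers move at their own pace and stop on an object; FORCE is the grip in N (left out, the last holds). Time passes only in rows, so rows that repeat a pose let the fingers close. It gives the time, the measured TCP pose, the force and the opening at its end, in the units of the state.
- env.get_state(): the state, without advancing time (a new reading comes with each control period).
- env.read_camera(name): name is "scene" or "top"; returns the picture (480x640x3 uint8, blue, green, red); there is no depth.
- env.camera_model(name): a dict with "fx", "fy", "cx", "cy" (pixels), "distortion" ([k1, k2, p1, p2, k3] as OpenCV has them; the pictures are not rectified), "R" (3x3) and "t" (3): a world point X has camera coordinates R X + t. Camera axes: x right, y down, z forward; pixel columns grow to the right and rows downward; lengths in m; the calibration is good to about 2 mm. A picture is of the moment at which its call begins. camera_model takes no time and is no camera call.
- env.hand_in(): hands the job in, once; it reports no verdict.
The state is a dict: "clock": time; "joint_pos": joint angles; "qvel": joint speeds; "tau": joint torques, N m; "tcp_pos": TCP position; "orientation": TCP orientation; "wrist_force": force on the tool from outside, world axes, zero at the start; "ft_torque": the same for the moment, N m; "finger_gap": finger opening in m.
Only numpy, scipy, OpenCV 4.12 (cv2) and the standard library are available. Lean on these libraries where they do the work, as an engineer would, in place of code of your own. Each camera call takes 0.05 s, during which the arm holds its last target.

TASK

Shut off one condenser's cooling water at the manifold box on the bench. With the fingertips, push the box's grey cover all the way back (away from the robot, to its stop), sliding it in its guides without lifting it, to uncover the three valve handles; then push the handle of the one valve that has a round disc tag on its pivot a quarter turn clockwise until it is fully shut, square across its pipe. Leave the cover open, the other two valve handles as they are, and everything else on the bench undisturbed.

Things in the scene. Friction and masses are not known exactly. Their poses are not given: they have to be found in the camera images.
- box: Fixed white manifold box, 310 mm wide (y), x -150 to +205 mm. Origin on the bench, mid-width; x axis points away from the robot (yaw within 0.3 rad), y to its left. Side guide strips 70 mm tall at y +/-150 to 155. At x +4 to +150 a closed deck under the cover's path; at x 150 to 205 a housing 75 mm tall, its front face the cover's rear stop. Hose nipples stand out 34 mm in front.
- well (a point): Centre of the mouth of the open-topped valve well in the box's front part, 58 mm above the bench; box axes. Well: 148 mm along x (box x -144 to +4), 276 mm along y, floor 6 mm above the bench, front wall 56 mm tall. Pipes and valve bodies in it reach at most 31 mm above the bench, handles 40 to 53 mm.
- cover_rib (a point): Centre of the upright pull rib amid the loose grey cover; its axes run along the box's. Rib 14 mm (x) by 120 mm (y), 22 mm tall, top 85 mm above the bench. Cover plate 146 mm (x) by 294 mm (y) by 5 mm, top 63 mm above the bench, about 0.35 kg, free between its guides with 3 mm play each side; 2 to 5 N slides it. Rib at box x -69 to -57 mm at the start, +77 mm at the rear stop.
- tagged_pivot (a point): Pivot of the handle to shut, at the handle's mid-height (46 mm above the bench); box axes. On this pivot lies a round flat steel disc, 33 mm across, top 53 mm above the bench; the other two have only a 13 mm hexagon nut. The three valves stand in the well with pivots at box x -45 mm and box y -88, -8 and +72 mm; which place the tagged one has varies.
- handle_tagged (a joint): Turn of the tagged lever, rad, clockwise from above positive: 0 = open, lever pointing to the box's -x (at the robot, over its pipe); 1.571 = shut, hard stop, lever pointing to the box's +y (left). Starts 0 to 0.12, stays where left; shut counts from 1.45. About 4 N at 40 mm out turns it. Lever 58 mm long; black sleeve 22 to 58 mm out, 14 mm wide, 40 to 52 mm above the bench.
- tagged_tip (a point): Outer end of the tagged valve's lever, at mid-height, 58 mm from the pivot.
- plain1_tip (a point): Outer end of the lever of one untagged valve, 58 mm from its pivot; same lever, also open; to be left alone.
- plain2_tip (a point): Outer end of the lever of the other untagged valve, 58 mm from its pivot; same lever, also open; to be left alone.
- beaker: Loose glass beaker, 66 mm across, 80 mm tall, standing beside the box on the robot's left. Origin: centre of its underside.
- jar: Loose amber jar with a black lid, 56 mm across, 75 mm tall, beside the box on the robot's right. Origin: centre of its underside.
- coupling: Loose brass hose coupling, 24 mm across, 40 mm tall, standing on top of the box's rear housing. Origin: centre of its underside.
- flask: Loose conical glass flask, 86 mm across, 112 mm tall, on the bench to the left. Origin: centre of its underside.
- wash_bottle: Loose white plastic bottle, 64 mm across, 150 mm tall, on the bench to the right. Origin: centre of its underside.
- dish: Loose white porcelain dish, 90 mm across, 35 mm tall, on the bench to the right. Origin: centre of its underside.
- spanner: Loose steel spanner, 160 mm long, lying on the bench to the left. Origin: centre of its underside.

How it is judged:
By the outcome, as a careful person would: the job done as asked, in the order asked, and still so for the second after the job is handed in, with the robot touching nothing.
It also fails if it takes over 48 s, if anything falls off the work surface, if the arm or the gripper's body presses on something with over 40 N, if the wrist force passes 120 N, or if a joint passes its speed limit or range.

## Working session

There is one attempt and no reset: what is moved stays moved. The work goes in short steps, Python scripts to look and compute and a shell command to move; the robot and the scene stay as the last step left them, time stands still between calls to the robot, and variables do not carry over. Pictures are saved under pics/ and viewed, and the job is handed in when it is done.

```bash
mkdir -p pics; ls; python3 - <<'E'
from workcell import env
import cv2
for n in("scene","top"):
    cv2.imwrite(f"pics/{n}0.png",env.read_camera(n)); m=env.camera_model(n); print(n,m)
print(env.get_state())
E
```

```text
pics
scene {'fx': 605.9354371373477, 'fy': 605.9354371373477, 'cx': 317.80351627571855, 'cy': 236.2711892259655, 'distortion': array([-0.18982748,  0.        ,  0.        ,  0.        ,  0.        ]), 'R': array([[ 0.47977335,  0.87735655,  0.00793796],
       [ 0.71697112, -0.38682125, -0.57993253],
       [-0.50573703,  0.28392746, -0.81462583]]), 't': array([-0.30375334, -0.38351357,  2.14496696])}
top {'fx': 447.9404283942216, 'fy': 447.9404283942216, 'cx': 320.86106561393746, 'cy': 241.09978642611495, 'distortion': array([-0.00565378,  0.        ,  0.        ,  0.        ,  0.        ]), 'R': array([[-0.11192676, -0.99369707,  0.0062083 ],
       [-0.97195801,  0.10817365, -0.20879677],
       [ 0.20680916, -0.02940416, -0.97793935]]), 't': array([0.05532963, 0.59772654, 1.14541798])}
{'clock': 0.1, 'joint_pos': array([-1.40762614e+00,  3.13955611e-01,  4.50836994e-02,  1.30358948e+00,
       -1.17760566e-05,  1.43118384e+00]), 'qvel': array([ 1.32186132e-03, -1.49486782e-03,  2.73605182e-03, -3.92079671e-04,
       -1.25494026e-03,  6.20393098e-05]), 'tau': array([ 3.23382905e-03, -4.81725132e+01,  2.99244583e+01,  1.26223237e-02,
       -1.28103679e-04, -1.80931771e-06]), 'tcp_pos': array([ 0.17135788, -0.54839582,  0.23047715]), 'orientation': array([ 0.10663026, -0.10665245,  0.69960739, -0.6984302 ]), 'wrist_force': array([-0.2116207 ,  0.30583474, -0.0021482 ]), 'ft_torque': array([-0.00443742,  0.00469274,  0.03458717]), 'finger_gap': 0.08532542343301702}
```

View pics/top0.png

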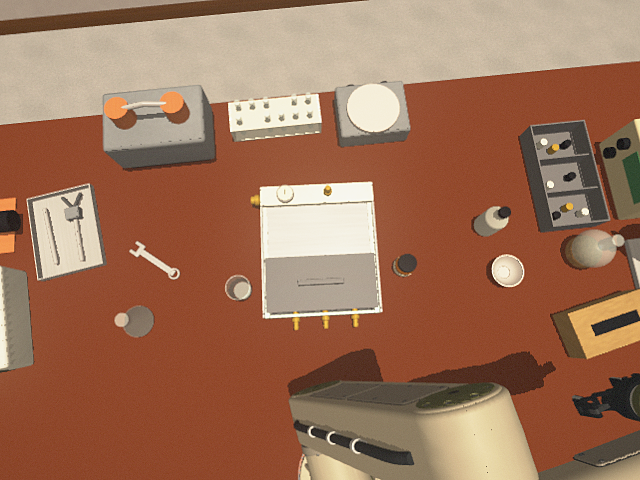

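View pics/scene0.png

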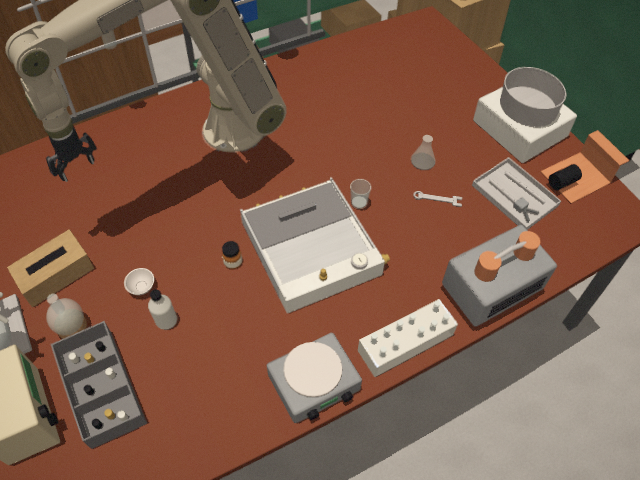

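The top view shows the box at columns 261–382 and rows 182–318, with the grey cover in front (rows 256–312) and its rib near (321,281). The beaker is at (238,287), the jar at (404,264) and the coupling at (327,190). Next I'll measure the cover and rib.

```bash
cat > h.py <<'E'
import numpy as np,cv2
from workcell import env
def K(m): return np.array([[m['fx'],0,m['cx']],[0,m['fy'],m['cy']],[0,0,1]])
def ray(n,px,z):
    m=env.camera_model(n); u=cv2.undistortPoints(np.array(px,float).reshape(-1,1,2),K(m),m['distortion']).reshape(-1,2)
    d=np.c_[u,np.ones(len(u))]@m['R']; c=-m['R'].T@m['t']
    return c+d*((np.asarray(z)-c[2])/d[:,2])[:,None]
def proj(n,X):
    m=env.camera_model(n); r,_=cv2.Rodrigues(m['R'])
    return cv2.projectPoints(np.array(X,float).reshape(-1,1,3),r,m['t'],K(m),m['distortion'])[0].reshape(-1,2)
E
python3 - <<'E'
from h import *
im=cv2.imread('pics/top0.png')
cv2.imwrite('pics/top0z.png',cv2.resize(im[170:340,215:430],None,fx=3.5,fy=3.5,interpolation=cv2.INTER_CUBIC))
im2=cv2.imread('pics/scene0.png')
cv2.imwrite('pics/sc0z.png',cv2.resize(im2[170:320,210:400],None,fx=4,fy=4,interpolation=cv2.INTER_CUBIC))
hsv=cv2.cvtColor(im,cv2.COLOR_BGR2HSV)
for p in [(290,270),(321,281),(310,230),(200,230)]: print(p,im[p[1],p[0]])
g=cv2.inRange(hsv,(0,0,70),(180,50,170)); g[:240]=0;g[330:]=0;g[:,:255]=0;g[:,390:]=0
cs,_=cv2.findContours(g,cv2.RETR_EXTERNAL,cv2.CHAIN_APPROX_NONE)
c=max(cs,key=cv2.contourArea); r=cv2.minAreaRect(c);b=cv2.boxPoints(r);print(r,b)
P=ray('top',b,[.063]*4);print(P); print([np.linalg.norm(P[i]-P[i-1]) for i in range(4)], P.mean(0))
E
```

```text
(290, 270) [142 159 174]
(321, 281) [149 165 179]
(310, 230) [226 239 244]
(200, 230) [ 48  75 147]
((324.034912109375, 310.1982727050781), (3.096132278442383, 54.08244705200195), 87.1375961303711) [[296.95013 310.0025 ]
 [350.9651  307.30176]
 [351.1197  310.39404]
 [297.10474 313.0948 ]]
[[ 0.42424838  0.0711188   0.063     ]
 [ 0.41544613 -0.06998182  0.063     ]
 [ 0.40745342 -0.06937597  0.063     ]
 [ 0.41625911  0.07152436  0.063     ]]
[np.float64(0.007999560858673658), np.float64(0.14137491024624277), np.float64(0.008015636796737682), np.float64(0.14117522199331548)] [0.41585176 0.00082135 0.063     ]
```

View pics/top0z.png

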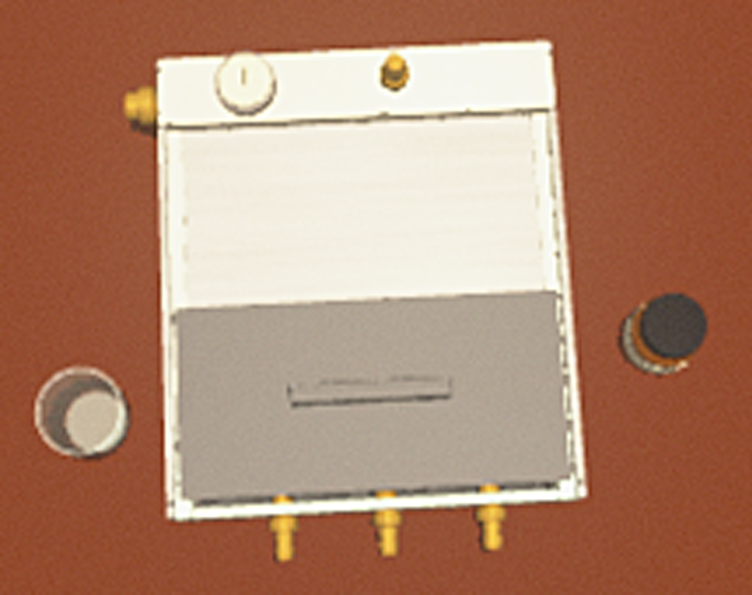

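View pics/sc0z.png

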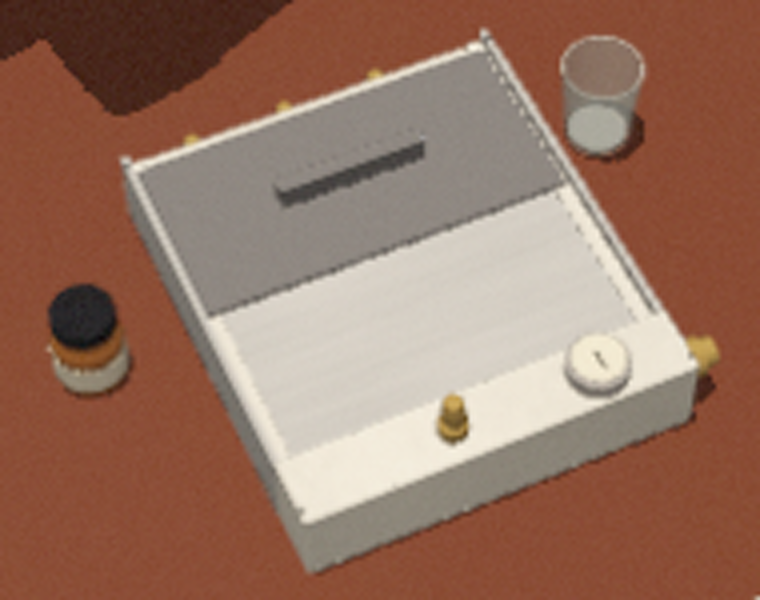

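```bash
python3 - <<'E'
from h import *
for n in('top','scene'):
    m=env.camera_model(n);print(n,-m['R'].T@m['t'])
    im=cv2.imread(f'pics/{n}0.png'); 
    v=im.max(2).astype(int); s=v-im.min(2)
    lo,hi=(150,200) if n=='top' else (105,165)
    g=((v>lo)&(v<hi)&(s<50)).astype(np.uint8)*255
    a=np.zeros_like(g)
    if n=='top': a[240:330,255:390]=1
    else: a[175:255,235:360]=1
    g*=a; g=cv2.morphologyEx(g,cv2.MORPH_OPEN,np.ones((5,5)))
    cs,_=cv2.findContours(g,cv2.RETR_EXTERNAL,cv2.CHAIN_APPROX_NONE)
    c=max(cs,key=cv2.contourArea); print(cv2.contourArea(c))
    b=cv2.approxPolyDP(cv2.convexHull(c),5,True).reshape(-1,2).astype(float);print(b.tolist())
    P=ray(n,b,[.063]*len(b));print(P.round(4)); print([round(np.linalg.norm(P[i]-P[i-1]),4) for i in range(len(b))], P.mean(0))
def z(p,o,f): return (np.array(p)+.5)/f-.5+np.array(o)
q=ray('top',z([(176,310),(559,291),(568,484),(185,500)],(215,170),3.5),[.063]*4);print('hand',q.round(4),q.mean(0))
q=ray('top',z([(289,401),(452,391)],(215,170),3.5),[.085]*2);print('rib top front',q.round(4))
q=ray('scene',z([(278,190),(424,142)],(210,170),4),[.085]*2);print('rib top back',q.round(4))
# box rear housing top corners z.075, and guides
q=ray('top',z([(158,60),(550,43),(553,110),(158,127)],(215,170),3.5),[.075]*4);print('housing',q.round(4))
q=ray('top',z([(170,518),(585,495)],(215,170),3.5),[.07]*2);print('front',q.round(4))
E
```

```text
top [0.35027503 0.02400268 1.24460918]
5787.5
[[373.0, 253.0], [377.0, 306.0], [267.0, 311.0], [266.0, 258.0]]
[[ 0.5522 -0.147   0.063 ]
 [ 0.4112 -0.1382  0.063 ]
 [ 0.4304  0.149   0.063 ]
 [ 0.5705  0.1394  0.063 ]]
[np.float64(0.287), np.float64(0.1413), np.float64(0.2879), np.float64(0.1404)] [0.49106154 0.00082244 0.063     ]
scene [ 1.50549014 -0.49086624  1.52734469]
3589.0
[[349.0, 210.0], [346.0, 218.0], [261.0, 247.0], [246.0, 217.0], [325.0, 184.0]]
[[ 0.5551  0.1511  0.063 ]
 [ 0.5773  0.1275  0.063 ]
 [ 0.5512 -0.1456  0.063 ]
 [ 0.4296 -0.1381  0.063 ]
 [ 0.429   0.137   0.063 ]]
[np.float64(0.1269), np.float64(0.0324), np.float64(0.2743), np.float64(0.1218), np.float64(0.2752)] [0.50843117 0.02637762 0.063     ]
hand [[ 0.5702  0.1423  0.063 ]
 [ 0.5524 -0.1507  0.063 ]
 [ 0.4062 -0.1373  0.063 ]
 [ 0.4264  0.1481  0.063 ]] [0.48880436 0.00059997 0.063     ]
rib top front [[ 0.4887  0.0629  0.085 ]
 [ 0.4826 -0.0581  0.085 ]]
rib top back [[ 0.4935 -0.0562  0.085 ]
 [ 0.5051  0.0617  0.085 ]]
housing [[ 0.7673  0.1381  0.075 ]
 [ 0.7475 -0.169   0.075 ]
 [ 0.6928 -0.1639  0.075 ]
 [ 0.7129  0.1426  0.075 ]]
front [[ 0.4141  0.1595  0.07  ]
 [ 0.3965 -0.1478  0.07  ]]
```

```bash
cat >> h.py <<'E'
from scipy.spatial.transform import Rotation as R
O=np.array([.5535,-.0025,0]); YAW=-.061
B=R.from_euler('z',YAW).as_matrix()
def tool(s=None):
    s=s or env.get_state(); return s['tcp_pos'],R.from_quat(s['orientation'],scalar_first=True).as_matrix()
def shift(goalbox,p=None):
    p0,T=tool(); w=O+B@(np.array(goalbox)/1000); return (T.T@(w-p0)*1000).round(1)
def boxpos(p): return (B.T@(np.array(p)-O)*1000).round(1)
E
python3 - <<'E'
from h import *
p,T=tool(); print(T.round(3)); 
print('tool in box axes',(B.T@T).round(3))
tx=B.T@T[:,0]; a=np.degrees(np.arctan2(tx[1],tx[0])); print('tool x heading vs box x deg',a)
for g in [(-110,2,180)]: print(g,shift(g),O+B@(np.array(g)/1000))
print(boxpos([.492,.0015,.085]))
E
```

```text
[[-0.955 -0.     0.298]
 [-0.298  0.002 -0.955]
 [-0.    -1.    -0.002]]
tool in box axes [[-0.935 -0.     0.356]
 [-0.356  0.002 -0.935]
 [-0.    -1.    -0.002]]
tool x heading vs box x deg -159.15679797957966
(-110, 2, 180) [-425.4   51.3 -448. ] [0.44382652 0.00620212 0.18      ]
[-61.6   0.2  85. ]
```

```bash
python3 -m inch '[[[-30,3,-32,2],[-60,6,-63,4],[-90,9,-95,6],[-120,12,-126,8],[-150,15,-158,10],[-180,18,-190,12],[-210,21,-221,14],[-240,24,-253,16],[-270,27,-284,18],[-300,30,-316,20.8]]]' 0 30; python3 - <<'E'
from h import *
p,T=tool(); tx=B.T@T[:,0]; print(boxpos(p),np.degrees(np.arctan2(tx[1],tx[0])))
print(shift((-110,2,110)))
E
```

```text
clock: 1.1
tcp_pos: [0.3639, -0.1561, 0.2011]
orientation: [0.022, -0.022, -0.707, 0.707]
wrist_force: [1.0, 0.5, 0.2]
finger_gap: 0.0001
[-179.9 -164.9  201.1] 179.9195417203479
[ -69.7   91.  -167. ]
```

```bash
python3 -m inch '[[[-16,10,-38,0],[-32,20,-76,0],[-48,35,-114,0],[-64,50,-150,0],[-70,70,-167,0],[-70,91,-167,0],[-70,91,-167,0],[-70,91,-167,0]]]'; python3 - <<'E'
from h import *
p,T=tool(); tx=B.T@T[:,0]; print(boxpos(p),np.degrees(np.arctan2(tx[1],tx[0])),env.get_state()['wrist_force'])
for n in('top','scene'): cv2.imwrite(f'pics/{n}1.png',env.read_camera(n))
im=cv2.imread('pics/scene1.png');cv2.imwrite('pics/sc1z.png',cv2.resize(im[130:320,210:400],None,fx=3.1,fy=3.1,interpolation=cv2.INTER_CUBIC))
print(shift((-105,2,69)))
E
```

```text
clock: 1.9
tcp_pos: [0.4429, 0.0047, 0.1101]
orientation: [-0.022, 0.021, 0.707, -0.707]
wrist_force: [0.8, -0.7, -0.6]
finger_gap: 0.0005
[-110.9    0.5  110.1] -179.95607995712487 [ 0.79848221 -0.69977434 -0.58275983]
[-4.6 42.2 -2.1]
```

View pics/sc1z.png

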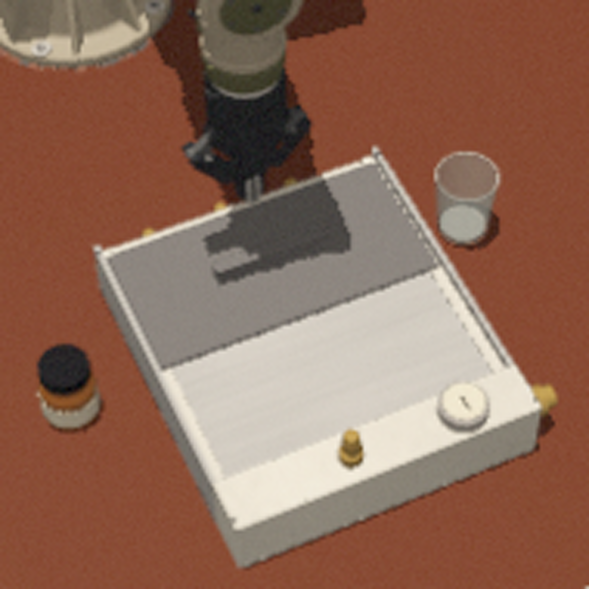

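The closed fingertips, at (253,190) in the zoom, hang in front of the rib and near its middle, as planned. I'll descend and start the push.

```bash
python3 -m inch '[[[-3,20,-2,0],[-3,40,-2,0],[-3,40,-2,0],[-15,40,-2,0],[-25,40,-2,0],[-32,40,-2,0],[-40,40,-2,0],[-50,40,-2,0],[-60,40,-2,0],[-60,40,-2,0]]]'; python3 - <<'E'
from h import *
s=env.get_state();p,T=tool(s); print(boxpos(p),s['wrist_force'])
for n in('top','scene'): cv2.imwrite(f'pics/{n}2.png',env.read_camera(n))
im=cv2.imread('pics/scene2.png');cv2.imwrite('pics/sc2z.png',cv2.resize(im[130:320,210:400],None,fx=3.1,fy=3.1,interpolation=cv2.INTER_CUBIC))
E
```

```text
clock: 3.0
tcp_pos: [0.5053, 0.0029, 0.0708]
orientation: [0.021, -0.022, -0.707, 0.707]
wrist_force: [-0.7, 0.1, -0.4]
finger_gap: -0.0
[-48.4   2.4  70.8] [-0.66242207  0.11397717 -0.39924471]
```

View pics/sc2z.png

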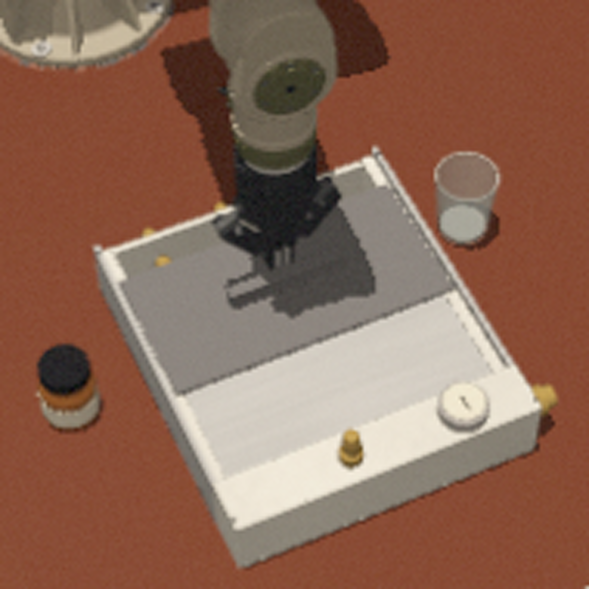

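The cover has slid back with the rib against the fingers, at (280,285), and the well's front is starting to show at (160,262). I'll keep pushing.

```bash
python3 -m inch '[[[-10,0,0,0],[-20,0,0,0],[-30,0,0,0],[-40,0,0,0],[-50,0,0,0],[-60,0,0,0],[-70,0,0,0],[-80,0,0,0],[-88,0,0,0],[-94,0,0,0]]]'; python3 -m inch '[[[-3,0,0,0],[-6,0,0,0],[-9,0,0,0],[-11,0,0,0],[-13,0,0,0],[-13,0,0,0]]]'; python3 - <<'E'
from h import *
s=env.get_state();p,T=tool(s); print(boxpos(p),s['wrist_force'])
for n in('top','scene'): cv2.imwrite(f'pics/{n}3.png',env.read_camera(n))
im=cv2.imread('pics/scene3.png');cv2.imwrite('pics/sc3z.png',cv2.resize(im[130:320,210:400],None,fx=3.1,fy=3.1,interpolation=cv2.INTER_CUBIC))
E
```

```text
clock: 4.1
tcp_pos: [0.5982, -0.0027, 0.0702]
orientation: [0.021, -0.021, -0.707, 0.707]
wrist_force: [-4.5, 0.2, 2.2]
finger_gap: -0.0
clock: 4.7
tcp_pos: [0.6109, -0.0034, 0.0703]
orientation: [0.021, -0.022, -0.707, 0.707]
wrist_force: [-1.9, -0.1, -0.8]
finger_gap: 0.0002
[57.3  2.6 70.3] [-1.91545903 -0.07373489 -0.76104488]
```

View pics/sc3z.png

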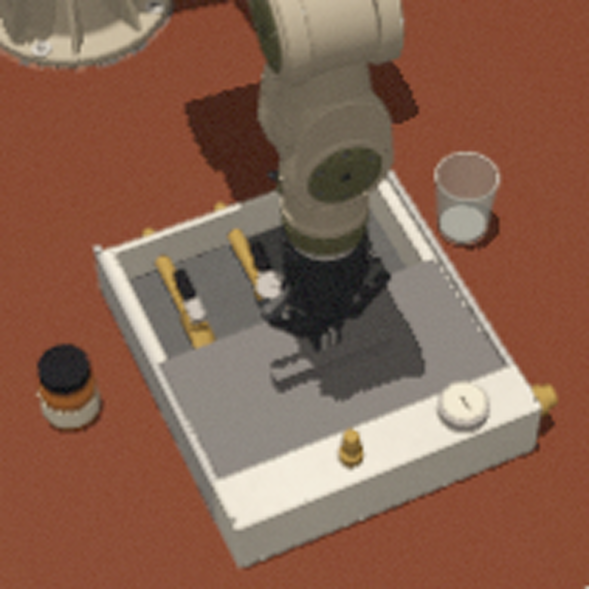

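The cover is almost at the housing, with its rear edge near (220,472). In the zoom the middle valve at (268,285) shows the disc. I'll push gently until the force rises at the stop.

```bash
python3 -m inch '[[[-1,0,0,0],[-2,0,0,0],[-3,0,0,0],[-3,0,0,0]]]'; python3 -m inch '[[[-1,0,0,0],[-2,0,0,0],[-2,0,0,0]]]'
```

```text
clock: 5.2
tcp_pos: [0.6133, -0.0036, 0.0703]
orientation: [0.021, -0.021, -0.707, 0.707]
wrist_force: [-2.4, 0.6, 0.2]
finger_gap: 0.0
clock: 5.5
tcp_pos: [0.6136, -0.0035, 0.0703]
orientation: [0.022, -0.02, -0.707, 0.707]
wrist_force: [-7.7, 0.3, 5.1]
finger_gap: -0.0002
```

```bash
python3 -m inch '[[[-1,0,0,0],[-2,0,0,0],[-2,0,0,0]]]'; python3 -m inch '[[[10,0,0,0],[15,0,0,0],[15,-20,0,0],[15,-50,0,0],[50,-80,0,0],[100,-100,0,0],[140,-110,0,0],[180,-110,0,0],[220,-110,0,0],[220,-110,0,0]]]';  python3 - <<'E'
from h import *
s=env.get_state();p,T=tool(s); print(boxpos(p),s['wrist_force'])
for n in('top','scene'): cv2.imwrite(f'pics/{n}4.png',env.read_camera(n))
im=cv2.imread('pics/scene4.png');cv2.imwrite('pics/sc4z.png',cv2.resize(im[170:320,210:400],None,fx=4,fy=4,interpolation=cv2.INTER_CUBIC))
im=cv2.imread('pics/top4.png');cv2.imwrite('pics/top4z.png',cv2.resize(im[170:340,215:430],None,fx=3.5,fy=3.5,interpolation=cv2.INTER_CUBIC))
E
```

```text
clock: 5.8
tcp_pos: [0.6143, -0.0031, 0.0703]
orientation: [-0.023, 0.019, 0.707, -0.707]
wrist_force: [-10.6, 0.9, 7.9]
finger_gap: 0.0
clock: 6.8
tcp_pos: [0.3928, 0.0103, 0.1801]
orientation: [-0.022, 0.021, 0.707, -0.707]
wrist_force: [0.5, -0.3, 0.1]
finger_gap: -0.0004
[-161.2    2.9  180.1] [ 0.47752556 -0.31522324  0.10750639]
```

View pics/sc4z.png

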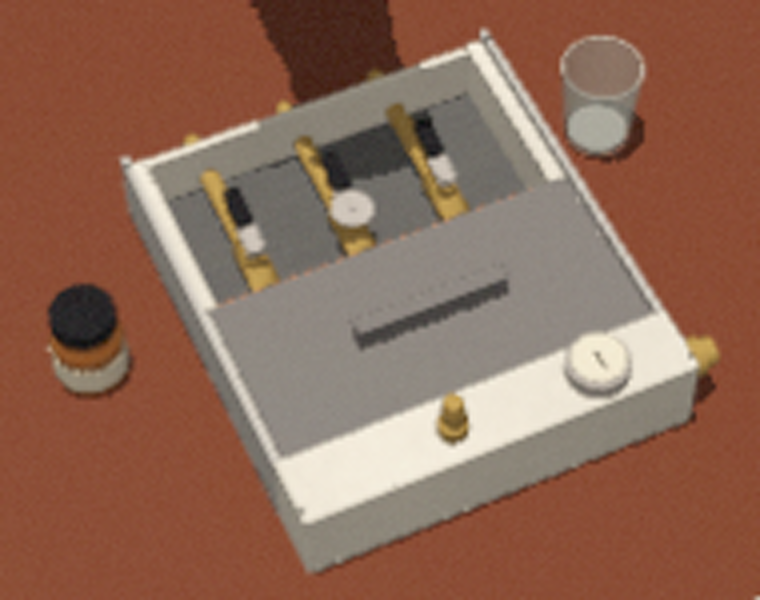

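View pics/top4z.png

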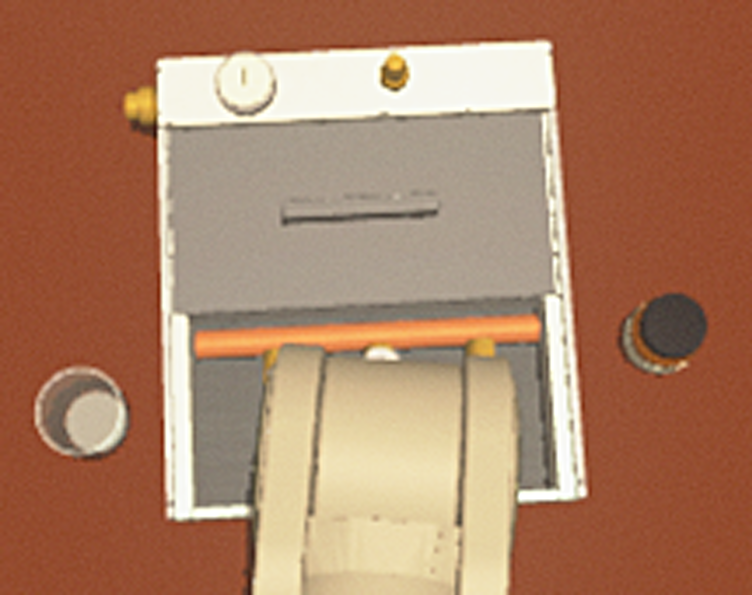

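The cover is flush against the housing. The middle valve carries the disc, at (351,209) in the scene zoom. Its black sleeve runs toward the robot from about (348,185) to (328,152). I'll measure both.

```bash
python3 - <<'E'
from h import *
def z(p): return (np.array(p)+.5)/4-.5+np.array((210,170))
im=cv2.imread('pics/scene4.png')
c=im[150:260,230:370]; v=c.max(2)
hs=[.053]
q=ray('scene',z([(351,209)]),[.053]);print('disc',q.round(4),boxpos(q[0]))
g=(v<60).astype(np.uint8); n,l,st,ce=cv2.connectedComponentsWithStats(g)
for i in range(1,n):
    if 15<st[i,4]<200:
        px=ce[i]+[230,150]; X=ray('scene',[px],[.050]);print('dark',st[i],px,boxpos(X[0]))
q=ray('scene',z([(326,152),(342,150),(232,189),(247,187),(416,116),(430,114)]),[.052]*6)
for x in q: print('tipcorner',boxpos(x))
for s_,pp in (('top',(.0,)),):
    print(proj('scene',O+B@np.array([-.045,-.008,.053])),z((351,209)))
print('rib', [boxpos(x) for x in ray('scene',z([(356,330),(508,283)]),[.085]*2)])
E
```

```text
disc [[ 0.5136 -0.0059  0.053 ]] [-39.6  -5.8  53. ]
dark [84 48  7 11 43] [316.46511628 203.23255814] [-83.   78.6  50. ]
dark [ 61  51  18  16 105] [297.60952381 209.39047619] [-85.4  15.4  50. ]
dark [37 67  6  9 36] [269.13888889 221.27777778] [-80.  -82.1  50. ]
dark [  0  92   9  15 110] [233.31818182 248.98181818] [ -30.1 -217.6   50. ]
tipcorner [-98.7  -0.6  52. ]
tipcorner [-95.3  11.4  52. ]
tipcorner [-96.1 -80.4  52. ]
tipcorner [-93.  -69.2  52. ]
tipcorner [-102.    77.7   52. ]
tipcorner [-99.2  88.4  52. ]
[[295.99154248 220.83275896]] [297.375 221.875]
rib [array([ 83. , -55.9,  85. ]), array([91.9, 61.2, 85. ])]
```

```bash
python3 -m inch '[[[-26,20,15,0],[-52,45,30,0],[-78,70,45,0],[-78,90,45,0],[-78,105,45,0],[-78,105,45,0]]]'; python3 - <<'E'
from h import *
s=env.get_state();p,T=tool(s); print(boxpos(p),s['wrist_force'])
print(shift((-83,-42,39)))
cv2.imwrite('pics/scene5.png',env.read_camera('scene'))
im=cv2.imread('pics/scene5.png');cv2.imwrite('pics/sc5z.png',cv2.resize(im[170:320,210:400],None,fx=4,fy=4,interpolation=cv2.INTER_CUBIC))
E
```

```text
clock: 7.5
tcp_pos: [0.473, -0.0404, 0.073]
orientation: [-0.023, 0.02, 0.707, -0.707]
wrist_force: [-0.4, -0.2, 0.2]
finger_gap: -0.0001
[-78.1 -42.7  73. ] [-0.38021478 -0.23325247  0.2190209 ]
[ 4.8 34.  -0.7]
```

View pics/sc5z.png

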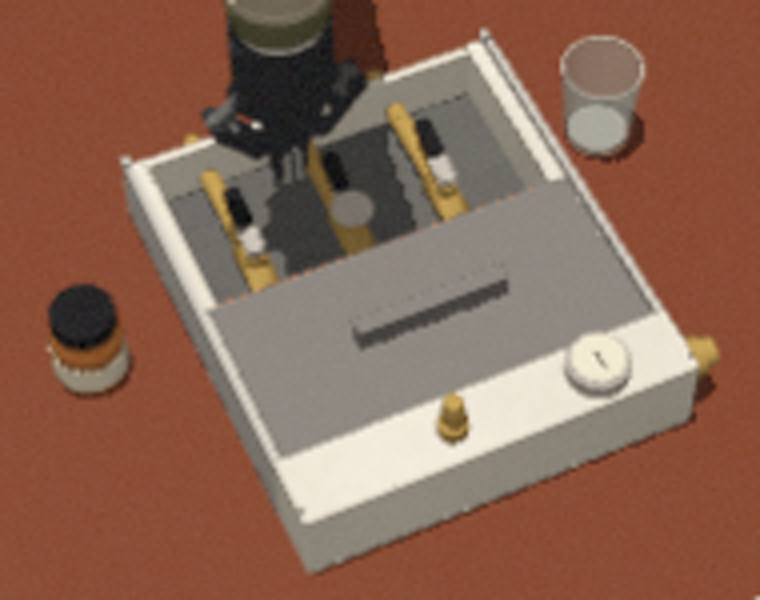

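The fingertips, at (290,178), hang between the right and middle levers and clear of both. I'll lower them.

```bash
python3 -m inch '[[[5,12,0,0],[5,24,0,0],[5,34,0,0],[5,34,0,0],[5,34,0,0]]]'; python3 - <<'E'
from h import *
s=env.get_state();p,T=tool(s); print(boxpos(p),s['wrist_force'])
for g in [(-83,-28.5),(-88,-20),(-90,-9),(-89,4),(-84,16),(-74,26),(-61,33),(-56,33)]: print(shift(g+(39,)))
E
```

```text
clock: 8.05
tcp_pos: [0.4685, -0.04, 0.0418]
orientation: [0.021, -0.022, -0.707, 0.707]
wrist_force: [-0.6, 0.2, 0.3]
finger_gap: 0.0002
[-82.5 -42.6  41.8] [-0.59001387  0.16377872  0.29411605]
[  0.5   2.8 -14.1]
[  5.5   2.8 -22.6]
[  7.5   2.8 -33.6]
[  6.4   2.8 -46.6]
[  1.4   2.8 -58.6]
[ -8.6   2.8 -68.6]
[-21.6   2.8 -75.6]
[-26.6   2.8 -75.6]
```

```bash
python3 -m inch '[[[0,1,-7,0],[1,1,-14,0],[3,1,-18,0],[5,1,-23,0],[7,1,-28,0],[7,1,-34,0],[7,1,-40,0],[6,1,-46,0],[4,1,-52,0],[1,1,-58,0]]]'; python3 - <<'E'
from h import *
s=env.get_state();p,T=tool(s); print(boxpos(p),s['wrist_force'])
cv2.imwrite('pics/scene6.png',env.read_camera('scene'))
im=cv2.imread('pics/scene6.png');cv2.imwrite('pics/sc6z.png',cv2.resize(im[170:320,210:400],None,fx=4,fy=4,interpolation=cv2.INTER_CUBIC))
E
```

```text
clock: 9.05
tcp_pos: [0.4695, 0.0187, 0.0399]
orientation: [-0.022, 0.021, 0.707, -0.707]
wrist_force: [-2.1, -4.4, 0.5]
finger_gap: 0.0001
[-85.2  16.1  39.9] [-2.09084661 -4.3665259   0.52902544]
```

View pics/sc6z.png

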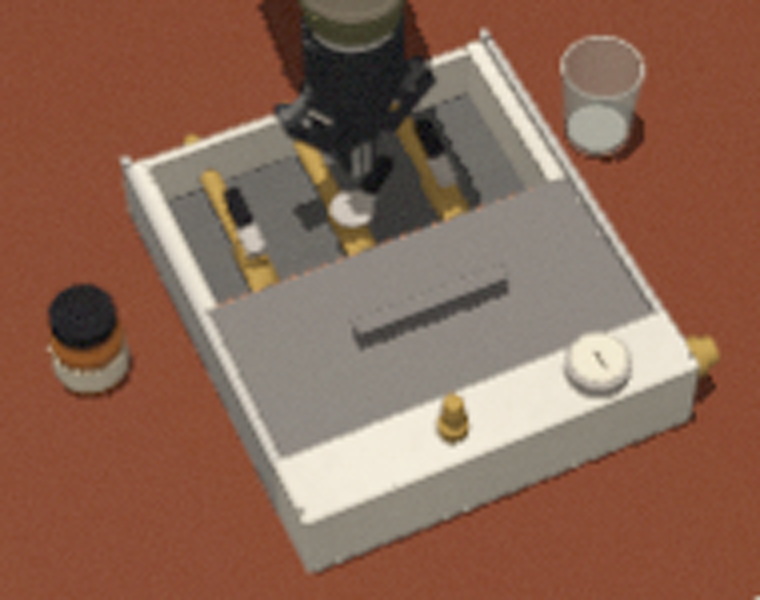

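The tagged lever has turned about 60°, with its sleeve at (378,175), and the neighbouring levers are clear. I'll finish the turn.

```bash
python3 -m inch '[[[-4,0,-4,0],[-8,0,-7,0],[-11,0,-10,0],[-15,0,-13,0],[-19,0,-15,0],[-22,0,-17,0],[-24,0,-17,0],[-26,0,-17,0],[-26,0,-17,0]]]'; python3 -m inch '[[[-1,0,0,0],[-2,0,0,0],[-3,0,0,0],[-3,0,0,0]]]'; python3 - <<'E'
from h import *
s=env.get_state();p,T=tool(s); print(boxpos(p),s['wrist_force'],s['clock'])
E
```

```text
clock: 10.0
tcp_pos: [0.495, 0.0343, 0.04]
orientation: [-0.023, 0.02, 0.707, -0.706]
wrist_force: [-8.5, -0.3, 4.3]
finger_gap: -0.0002
clock: 10.4
tcp_pos: [0.4951, 0.0344, 0.0399]
orientation: [-0.024, 0.018, 0.707, -0.706]
wrist_force: [-15.6, 0.0, 12.1]
finger_gap: -0.0002
[-60.5  33.2  39.9] [-1.55913620e+01  5.65438309e-03  1.21336190e+01] 10.4
```

The TCP stalled at -60.5 with the force up to 15 N, so the lever is on its hard stop. I'll back off, rise and check.

```bash
python3 -m inch '[[[8,0,0,0],[16,0,0,0],[18,0,3,0],[18,-25,3,0],[18,-60,3,0],[18,-100,3,0],[40,-130,30,0],[70,-140,70,0],[90,-150,110,0],[110,-150,150,0]]]'; python3 -m inch '[[[0,0,40,0],[0,0,80,0],[0,0,120,0],[0,0,120,0]]]'; python3 - <<'E'
from h import *
s=env.get_state();p,T=tool(s); print(boxpos(p),s['wrist_force'])
for n in('top','scene'): cv2.imwrite(f'pics/{n}7.png',env.read_camera(n))
im=cv2.imread('pics/scene7.png');cv2.imwrite('pics/sc7z.png',cv2.resize(im[170:320,210:400],None,fx=4,fy=4,interpolation=cv2.INTER_CUBIC))
im=cv2.imread('pics/top7.png');cv2.imwrite('pics/top7z.png',cv2.resize(im[170:340,215:430],None,fx=3.5,fy=3.5,interpolation=cv2.INTER_CUBIC))
a=cv2.absdiff(cv2.imread('pics/top0.png'),im).max(2)>60
n,l,st,ce=cv2.connectedComponentsWithStats(a.astype(np.uint8))
print([list(x) for x in st[1:] if x[4]>15])
E
```

```text
clock: 11.4
tcp_pos: [0.3822, -0.1116, 0.1924]
orientation: [0.019, -0.023, -0.706, 0.708]
wrist_force: [0.6, -0.4, -0.9]
finger_gap: -0.0
clock: 11.8
tcp_pos: [0.3752, -0.2348, 0.1909]
orientation: [0.022, -0.024, -0.705, 0.708]
wrist_force: [0.3, -0.6, -0.0]
finger_gap: -0.0002
[-163.8 -242.7  190.9] [ 0.29001648 -0.59290217 -0.0459443 ]
[[np.int32(263), np.int32(202), np.int32(111), np.int32(57), np.int32(5411)], [np.int32(368), np.int32(252), np.int32(189), np.int32(228), np.int32(18021)], [np.int32(271), np.int32(254), np.int32(115), np.int32(64), np.int32(1961)], [np.int32(264), np.int32(260), np.int32(9), np.int32(53), np.int32(202)], [np.int32(500), np.int32(263), np.int32(14), np.int32(15), np.int32(61)], [np.int32(290), np.int32(282), np.int32(9), np.int32(30), np.int32(189)], [np.int32(362), np.int32(292), np.int32(82), np.int32(72), np.int32(1169)], [np.int32(439), np.int32(316), np.int32(7), np.int32(6), np.int32(25)], [np.int32(328), np.int32(322), np.int32(40), np.int32(41), np.int32(254)], [np.int32(288), np.int32(366), np.int32(36), np.int32(30), np.int32(405)], [np.
[... 413 characters left out ...]
3), np.int32(17), np.int32(71)], [np.int32(357), np.int32(429), np.int32(11), np.int32(8), np.int32(17)], [np.int32(327), np.int32(430), np.int32(40), np.int32(25), np.int32(507)], [np.int32(573), np.int32(431), np.int32(67), np.int32(36), np.int32(1047)], [np.int32(320), np.int32(434), np.int32(6), np.int32(5), np.int32(16)], [np.int32(308), np.int32(448), np.int32(55), np.int32(32), np.int32(983)], [np.int32(298), np.int32(454), np.int32(13), np.int32(26), np.int32(207)], [np.int32(590), np.int32(458), np.int32(50), np.int32(22), np.int32(550)], [np.int32(222), np.int32(467), np.int32(11), np.int32(13), np.int32(31)], [np.int32(234), np.int32(476), np.int32(11), np.int32(4), np.int32(21)]]
```

View pics/sc7z.png

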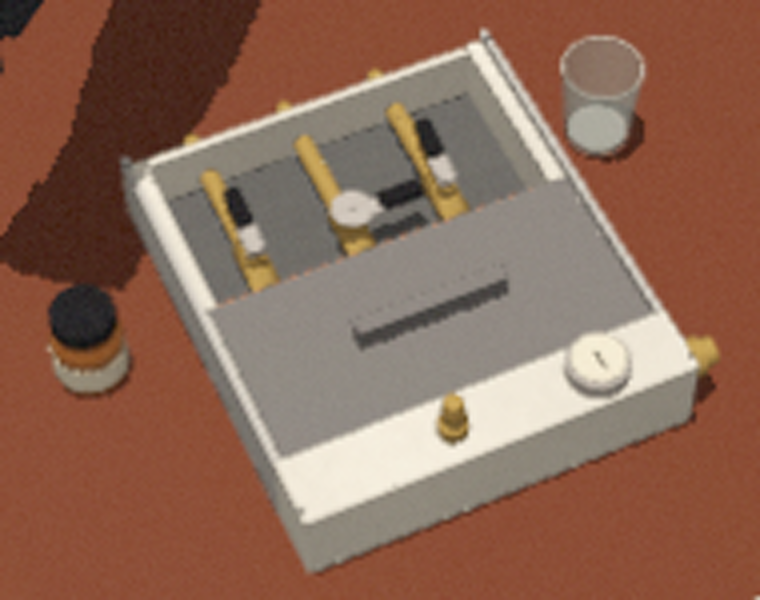

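View pics/top7z.png

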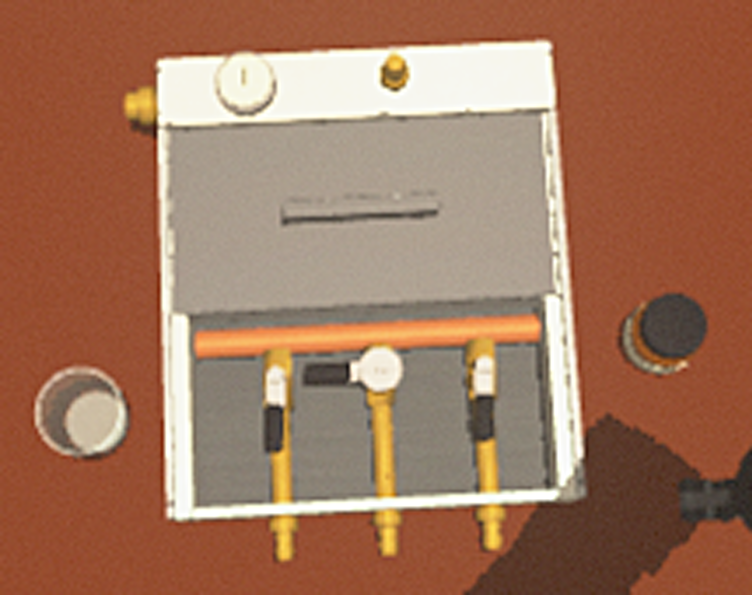

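The lever is square across its pipe, with its sleeve at (327,374) and the disc at (380,370), and the cover is at its stop. One changed patch lies on the dish, near (507,270), so I'll check whether that's only shadow.

```bash
python3 - <<'E'
import cv2,numpy as np
a=cv2.imread('pics/top0.png')[200:300,390:560];b=cv2.imread('pics/top7.png')[200:300,390:560]
cv2.imwrite('pics/cmp.png',cv2.resize(np.vstack([a,b]),None,fx=3,fy=3))
E
```

```text
(no output)
```

View pics/cmp.png

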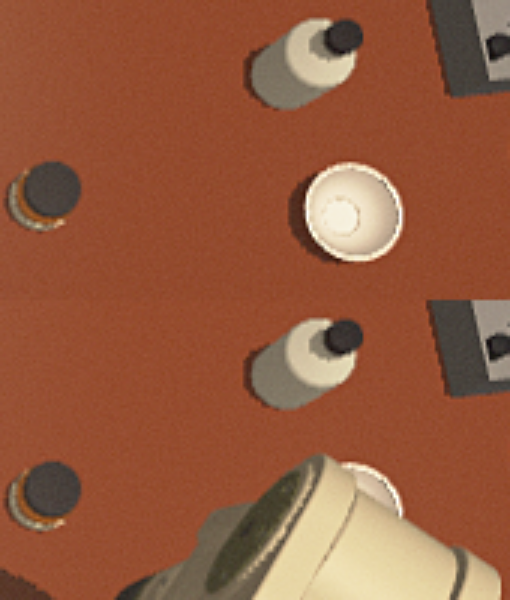

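The dish, jar and bottle haven't moved; the arm just hides part of the dish from the top camera while passing high above it. I'll hand in.

```bash
python3 - <<'E'
from workcell import env
s=env.get_state();print(s['clock'],s['wrist_force'],abs(s['qvel']).max())
print(env.hand_in())
E
```

```text
11.9 [ 0.06266127 -0.02816001  0.35262461] 0.0372701827168267
the job is handed in; nothing more can be done
None
```

The tagged valve is shut and the cover is left open at its rear stop; I handed the job in at about 11.9 s of the 48 s allowed.

- **Cover:** I pushed it back by its rib with the closed fingertips. At the stop the fingers stalled as the force rose to about 10 N, and the pictures show the cover against the housing.
- **Valve:** The tagged valve was the middle one. I swept its lever clockwise to the hard stop, where it stalled as the force rose to about 15 N. The last top view shows it square across its pipe, to within about 1–2° by eye.
- **Everything else:** In the last views, the other two handles still point along their pipes. The jar, wash bottle, beaker and coupling look unmoved. The arm partly hid the dish, but its visible part was in place. I did not check the flask and spanner by eye, though the before-and-after image comparison showed no change near them.
- **Robot:** It was clear of the box and touching nothing at hand-in, with the wrist force near zero.
- **One disagreement:** The scene camera put the disc about 5 mm in x and 2 mm in y from its given place. I treated this as camera calibration error and used a pivot position about 2 mm from the given one. The lever then turned as planned.

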